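Load a terminal block through the sprung gate of the test dock

ROBOT

A 6-joint arm with a two-finger parallel gripper is mounted at the origin on a cart in front of the work surface, level with it; the furniture and walls round the work are solid. World frame = base frame: x ahead of the robot, y to its left, z up, the work surface at z = 0. Lengths are in m, angles in degrees, forces in N, time in s.
With the tool pointing down it reaches from about 0.375 to 0.9 m from the base axis. Payload 3.1 kg.
Tool frame: the origin (TCP) lies on the centre line of the jaws, within the pads' length; the fingertips stand 8 mm ahead of it and the grasp point (between the pads) lies 11 mm behind it (bot.tip_extent is the distance from the TCP to the fingertips, in m); z points along the fingers, y is the line along which they close (so a half turn about z gives the same grasp; the last joint's range is limited). The gripper opens to 87 mm and grips with 3 to 60 N. Pads are 19 mm wide; open, the fingers measure 117 mm over their backs; the gripper's body (75 mm by 190 mm) begins 51 mm behind the grasp point.
Start: joints at [-76.519, 30.224, 82.088, -0, 67.689, -10.227], TCP at [0.251, -0.572, 0.231] pointing down, gripper open.
Joint ranges: [-176.69, 176.69], [-43.24, 126.21], [12.49, 139.97], [-82, 262], [0, 151.66], [-163.58, 163.58]. Speed limits (degrees/s): [159.86, 159.86, 180, 180, 180, 180].

INTERFACE

Orientations are given as a 3x3 rotation matrix whose columns are the frame's x, y, z axes.
In Python, from rig import bot, vision, workorder gives the robot as it stands.
- The arm moves only by the shell command python3 -m handwheel 'ROWS'. ROWS is JSON, a list of rows, each an object with "delta_rot": the turn, a rotation vector about the tool's x, y, z in rad, a list of three; "xyz": the shift along the tool's x, y, z in mm, a list of three; "hand": the closure, from -1 (fully open) to 1 (shut). A call has exactly 5 rows; each row is the pose to reach, as a shift and turn from the pose commanded when the call began, along the tool's axes at that moment; what a row does not reach only later rows make up. A row lasts 1/8 s, in which the tool goes at most 62.5 mm and 10.7 degrees, less where a joint would pass 70% of its speed; a pose out of reach is approached as far as the arm can. A call with a gripper value outside its range is refused whole. The fingers move at their own pace and stop on an object; the grip force is fixed at half the most. Time passes only in rows, so rows that repeat a pose let the fingers close, or fill a call up. It gives the time, the measured TCP pose, the force, the opening and the grip force at its end, in the units of the state.
- bot.read_state(): the state, without advancing time (a new reading comes with each control period).
- vision.capture(name): name is "scene" or "top" or "wrist"; returns the picture (384x512x3 uint8, red, green, blue); there is no depth.
- vision.camera_model(name): a dict with "camera_matrix" (3x3 intrinsics, pixels), "camera_from_world" (4x4, takes a point from world to camera coordinates). Camera axes: x right, y up, looking along -z (the intrinsics and any distortion apply to the point x, -y, -z); pixel columns grow to the right and rows downward; lengths in m; the calibration is good to about 2 mm. The wrist camera is an equidistant fisheye: a pixel r from the principal point sees the ray r / f radians off the axis. A picture is of the moment at which its call begins: read the wrist's pose just before it. camera_model takes no time and is no camera call; for the wrist camera it gives the pose at the moment of the call.
- workorder.hand_in(): hands the job in; it is judged then, once.
The state is a dict: "time_s": time; "joint_positions": joint angles; "qvel": joint speeds; "tau": joint torques, N m; "position": TCP position; "tcp_rot": TCP orientation; "force": force on the tool from outside, world axes, zero at the start; "moment": the same for the moment, N m; "opening": opening from 0.0 (shut) to 1.0 (fully open); "grasp_force": force on a finger pad.
Only numpy, scipy, OpenCV 4.12 (cv2) and the standard library are available. Lean on these libraries where they do the work, as an engineer would, in place of code of your own. Each camera call takes 0.05 s, during which the arm holds its last target. There are 200 camera calls.

TASK

Set the loose ceramic terminal block that lies inside the farther wire coil into the open entry channel of the small metal test dock, crosswise on its flat base (screws up), in front of the shut gate. Then push it gently through the two sprung gate leaves and on under the hood until it presses the sprung contact plate inside back by a few millimetres, and hold it there for a good half second; where the plate stands is adjusted from day to day and hidden, so feel for it: press with about 10 N and never more than 18 N. Then take the fingers out so that the block stays in the nest and the gate swings shut behind it, and leave the tape roll, the brass gland and the tin cup where they are.

Things in the scene. Friction and masses are not known exactly. Their poses are not given: they have to be found in the camera images.
- terminal_block: White ceramic terminal block (26 x 42 mm, ceramic body 19 mm high, 22 mm with its brass screws), lying loose on its flat base inside the farther of two wire coils (flat rings fixed on the mat, 290 mm across outside, about 205 mm inside, 24 mm high). Origin: centre of its underside. x = along its short side (26 mm), y = along its long side (42 mm), z up. Mass 40 to 80 g.
- test_dock: Small test dock of aluminium and grey paint, 216 x 92 mm, fixed on the table left of the middle; place and yaw vary. Origin: on the table, below the middle of the gate. x = feed direction (away from the robot and to the left), y = across the channel, z up. Its floor is 6 mm above the table, flat from x = -118 to +98 mm. The block goes in crosswise: its 42 mm side across, its 26 mm side along x.
- entry (a point): Middle of the entry channel, on its floor, 55 mm in front of the gate (dock x = -55 mm): the place to set the block down. Axes as the dock. The channel runs from dock x = -110 to -11 mm between two rails 50 mm apart whose tops are 14 mm above the floor, and narrows to 46 mm at the gate posts.
- gate (a point): Middle of the gate opening, on the floor, in the plane of the shut leaves (dock x = 0). Posts either side: 46 mm apart, 24 mm above the floor, dock x = -11 to -3 mm. Behind it a chamber 61 mm wide, open above as far as dock x = 53 mm.
- nest (a point): Middle of the hood's front edge, on the floor (dock x = 53 mm). The hood covers dock x = 53 to 96 mm, its underside 24 mm and its top 28 mm above the floor; the nest below it is 46 mm wide, with lead-ins from x = 30 to 52 mm. The contact plate stands in it, its face at dock x = 58 to 70 mm: adjusted differently each time, not reported.
- gate_left (a joint): Left (+y) steel gate leaf, an upright plate 22 mm high and 26 mm long, hinged on an upright pin 27.5 mm left of the middle. 0 = shut, grows to 1.5 rad as it swings inward (to +x). It does not open outward. A spring (0.012 Nm shut, 0.024 Nm fully open) shuts it; the two leaves together resist the block with about 4 to 6 N at first, less once they are open.
- gate_right (a joint): Right (-y) gate leaf, the mirror image of the left one; same values.
- contact_plate (a joint): Travel in m of the sprung brass contact plate (42 mm wide, 21 mm high) in the nest. 0 = at rest, grows as it is pushed in. Needs 2 N to start and 2.5 N more for each mm; it is at its end at 8.5 mm. It must be pressed in by at least 1.2 mm (5 N) for a quarter of a second, and by no more than 6.4 mm (18 N). It returns slowly by itself, following the block out to its rest.
- tape_roll: Black tape roll, 62 mm across, 19 mm high, bystander between the dock and the nearer wire coil. Origin: centre of its underside.
- gland: Small brass gland standing on its hexagon, 19 x 22 x 24 mm, bystander to the left of the dock. Origin: centre of its underside.
- bead_cup: Tin cup, 70 mm across, 50 mm high, bystander inside the nearer wire coil. Origin: centre of its underside.
Things that resemble listed ones, but are neither listed nor needed, are in the scene too. Of the things shaped like the terminal_block, the white one is meant.

How it is judged:
By the outcome, as a careful person would: the job done as asked, in the order asked, and still so for the second after the job is handed in, with the robot touching nothing.
It also fails if it takes over 67 s, if anything falls off the work surface, if the arm or the gripper's body presses on something with over 40 N, if the wrist force passes 120 N, or if a joint passes its speed limit or range.

## Working session

There is one attempt and no reset: what is moved stays moved. The work goes in short steps, Python scripts to look and compute and a shell command to move; the robot and the scene stay as the last step left them, time stands still between calls to the robot, and variables do not carry over. Pictures are saved under pics/ and viewed, at most 10 in all, crops included, and the job is handed in when it is done.

```bash
mkdir -p pics; ls
python3 - <<'E'
from rig import bot, vision
import cv2
s=bot.read_state(); print(s)
for n in("scene","top"):
    im=vision.capture(n); cv2.imwrite(f"pics/{n}0.png",cv2.cvtColor(im,cv2.COLOR_RGB2BGR))
    m=vision.camera_model(n); print(n,m)
E
```

```text
pics
{'time_s': 0.0, 'joint_positions': array([-7.65187252e+01,  3.02790753e+01,  8.21581114e+01, -1.96001520e-03,
        6.76888051e+01, -1.02268939e+01]), 'qvel': array([ 0.01924679,  0.0830076 ,  0.00465605,  0.0410197 ,  0.1249111 ,
       -0.02283355]), 'tau': array([ 3.75257505e-04, -4.40039706e+01, -1.76593423e+01,  6.32227748e-02,
        5.80560474e-02, -1.51222398e-04]), 'position': array([ 0.25114773, -0.57151996,  0.22956087]), 'tcp_rot': array([[ 9.15600140e-01,  4.02089652e-01, -5.43416010e-04],
       [ 4.02089859e-01, -9.15597730e-01,  2.13100116e-03],
       [ 3.59303049e-04, -2.16964702e-03, -9.99997582e-01]]), 'force': array([-1.03599009, -0.36948984,  0.23976381]), 'moment': array([0.01159374, 0.02429401, 0.03199218]), 'grasp_force': 0.0, 'opening': 0.9997533126854152}
scene {'camera_matrix': array([[391.18776549,   0.        , 261.12056225],
       [  0.        , 391.18776549, 193.35845295],
       [  0.        ,   0.        ,   1.        ]]), 'camera_from_world': array([[-0.4984489 , -0.86680345, -0.01415854,  0.35969361],
       [ 0.57855047, -0.3447654 ,  0.73919969, -0.31528481],
       [-0.64562221,  0.36026184,  0.67333748, -0.832501  ],
       [ 0.        ,  0.        ,  0.        ,  1.        ]])}
top {'camera_matrix': array([[410.8688161 ,   0.        , 255.28842216],
       [  0.        , 410.8688161 , 196.70447707],
       [  0.        ,   0.        ,   1.        ]]), 'camera_from_world': array([[ 0.00888534, -0.99959394,  0.02707404,  0.05349886],
       [ 0.99279657,  0.01205357,  0.11920437, -0.54676309],
       [-0.1194823 ,  0.02581984,  0.99250054, -0.94936451],
       [ 0.        ,  0.        ,  0.        ,  1.        ]])}
```

View pics/top0.png

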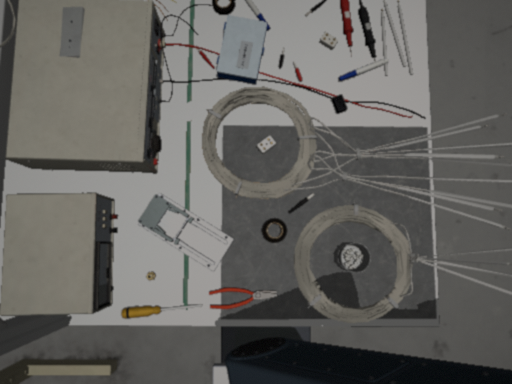

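View pics/scene0.png

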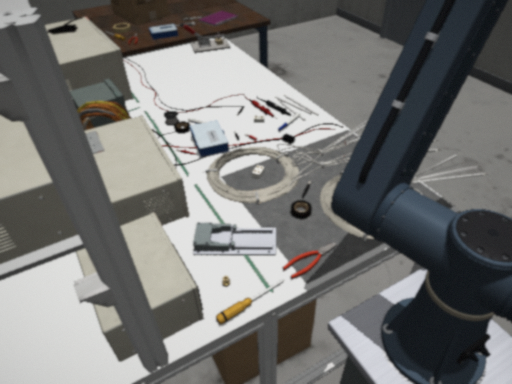

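The top view shows the white block in the farther coil at (266,144). The lookalike is a cream block at (328,40), outside the coils and not wanted. The dock runs from its open end at about (222,255) to the hood at (153,212). The tape roll is at (274,230), the cup at (351,257) and the gland at (151,275). I'll check the choice in one crop and measure.

```bash
cat > h.py <<'E'
import numpy as np, cv2
from rig import bot, vision
def ray(name,px,m=None):
    m=m or vision.camera_model(name); K=m["camera_matrix"]; T=m["camera_from_world"]
    px=np.atleast_2d(px).astype(float); a=(px-[K[0,2],K[1,2]])/[K[0,0],K[1,1]]
    if name=="wrist":
        r=np.linalg.norm(a,axis=1)[:,None]; d=np.hstack([a/np.maximum(r,1e-9)*np.sin(r),np.cos(r)])
    else: d=np.hstack([a,np.ones((len(a),1))])
    d=d*[1,-1,-1]; R=T[:3,:3]; return -R.T@T[:3,3], d@R
def onz(name,px,z,m=None):
    o,d=ray(name,px,m); return o+d*((z-o[2])/d[:,2])[:,None]
def proj(P,name,m=None):
    m=m or vision.camera_model(name);K=m["camera_matrix"];T=m["camera_from_world"]
    c=(np.atleast_2d(P)@T[:3,:3].T+T[:3,3])*[1,-1,-1]
    if name=="wrist":
        r=np.linalg.norm(c[:,:2],axis=1); t=np.arctan2(r,c[:,2]); u=c[:,:2]/np.maximum(r,1e-9)[:,None]*t[:,None]
    else: u=c[:,:2]/c[:,2:]
    return u*[K[0,0],K[1,1]]+[K[0,2],K[1,2]]
def save(im,n): cv2.imwrite("pics/"+n,cv2.cvtColor(im,cv2.COLOR_RGB2BGR))
E
python3 - <<'E'
from h import *
im=cv2.cvtColor(cv2.imread("pics/top0.png"),cv2.COLOR_BGR2RGB)
a=cv2.resize(im[115:175,226:306],(400,300),interpolation=cv2.INTER_CUBIC)
b=cv2.resize(im[10:70,288:368],(400,300),interpolation=cv2.INTER_CUBIC)
c=cv2.resize(im[185:275,130:250],(400,300),interpolation=cv2.INTER_CUBIC)
save(np.vstack([np.hstack([a,b]),np.hstack([c,c*0])]),"crop0.png")
print(onz("top",[266,144],.02),"dock",onz("top",[[141,210],[156,194],[234,240],[218,270]],.012), "near",onz("top",[[274,230],[351,257],[151,275]],.02))
roi=im[125:165,246:286]; g=(roi.min(2)>165).astype(np.uint8); n,l,s,cc=cv2.connectedComponentsWithStats(g); print(s,cc+[246,125])
m=vision.camera_model("wrist");print(m["camera_matrix"]); T=m["camera_from_world"]; o=-T[:3,:3].T@T[:3,3]; st=bot.read_state(); print("cam in tool",st["tcp_rot"].T@(o-st["position"]),st["tcp_rot"].T@T[:3,:3].T)
E
```

```text
[[0.67837833 0.03375831 0.02      ]] dock [[0.51296275 0.33393242 0.012     ]
 [0.55225517 0.2994697  0.012     ]
 [0.44314357 0.10897559 0.012     ]
 [0.37176562 0.14595429 0.012     ]] near [[ 0.46776157  0.01334092  0.02      ]
 [ 0.40520097 -0.17126675  0.02      ]
 [ 0.35949845  0.30221262  0.02      ]]
[[   0    0   40   40 1600]] [[265.5 144.5]]
[[297.31863964   0.         253.47853015]
 [  0.         297.31863964 191.26777576]
 [  0.           0.           1.        ]]
cam in tool [ 0.07287571  0.00052742 -0.15455597] [[-5.49446301e-04  9.63752250e-01  2.66798236e-01]
 [ 9.99999684e-01  3.76174581e-04  7.00555714e-04]
 [ 5.74799431e-04  2.66798536e-01 -9.63752152e-01]]
```

View pics/crop0.png

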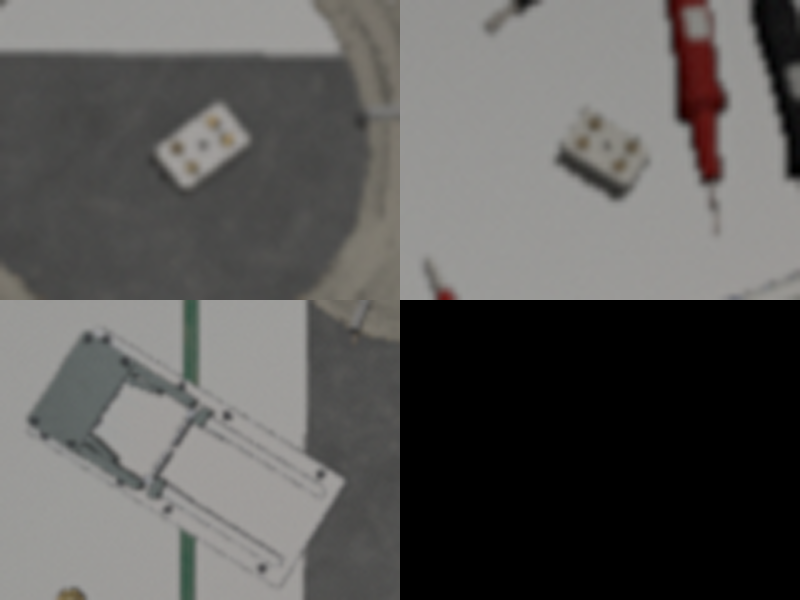

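The chosen block at (266,144) is white with 4 brass screws, and the other at (328,40) is cream/grey. Next I move to hover above the block.

```bash
cat > goto.py <<'E'
# prints shift (tool axes, mm) and turn about tool z (rad) to a world target x y z yaw(deg of tool x)
import sys; from h import *
x,y,z,yaw=map(float,sys.argv[1:5]); s=bot.read_state(); R=s["tcp_rot"]
d=R.T@(np.array([x,y,z])-s["position"])*1000
c=np.degrees(np.arctan2(R[1,0],R[0,0])); t=-np.radians((yaw-c+180)%360-180)
print("t%.2f"%s["time_s"],"pos",s["position"].round(4),"yaw %.1f"%c,"tilt",(R[:2,2]).round(4),"shift",d.round(1),"rotz %.3f"%t,"F",s["force"].round(1),"open %.3f"%s["opening"],"j",s["joint_positions"].round(0))
E
python3 -m handwheel '[{"xyz":[52,-31,0],"delta_rot":[0,0,0],"hand":-1},{"xyz":[104,-62,0],"delta_rot":[0,0,0],"hand":-1},{"xyz":[156,-93,0],"delta_rot":[0,0,0],"hand":-1},{"xyz":[208,-124,0],"delta_rot":[0,0,0],"hand":-1},{"xyz":[260,-155,0],"delta_rot":[0,0,0],"hand":-1}]'
python3 -m handwheel '[{"xyz":[52,-31,0],"delta_rot":[0,0,-0.18],"hand":-1},{"xyz":[104,-62,0],"delta_rot":[0,0,-0.36],"hand":-1},{"xyz":[156,-93,0],"delta_rot":[0,0,-0.54],"hand":-1},{"xyz":[208,-124,0],"delta_rot":[0,0,-0.72],"hand":-1},{"xyz":[260,-155,0],"delta_rot":[0,0,-0.9],"hand":-1}]'
python3 goto.py 0.678 0.034 0.2 129.5
```

```text
time_s: 0.72
position: [0.4278, -0.324, 0.2303]
tcp_rot: [[0.916, 0.402, -0.0], [0.402, -0.916, 0.0], [-0.0, -0.0, -1.0]]
force: [1.3, -1.4, -0.4]
opening: 1.002
grasp_force: 0.0
time_s: 1.35
position: [0.6035, -0.0775, 0.2302]
tcp_rot: [[0.248, 0.969, -0.001], [0.969, -0.248, -0.0], [-0.0, -0.001, -1.0]]
force: [0.9, -0.9, 0.2]
opening: 1.0
grasp_force: 0.0
t1.35 pos [ 0.6035 -0.0775  0.2302] yaw 75.6 tilt [-0.0006 -0.    ] shift [126.5  44.5  30.1] rotz -0.940 F [ 0.9 -0.9  0.2] open 1.000 j [-18.  29.  85.  -0.  67.  -3.]
```

```bash
python3 -m handwheel '[{"xyz":[30,10,10],"delta_rot":[0,0,-0.18],"hand":-1},{"xyz":[60,20,30],"delta_rot":[0,0,-0.36],"hand":-1},{"xyz":[90,35,50],"delta_rot":[0,0,-0.54],"hand":-1},{"xyz":[126,44,70],"delta_rot":[0,0,-0.72],"hand":-1},{"xyz":[126,44,70],"delta_rot":[0,0,-0.9],"hand":-1}]'
python3 - <<'E'
from h import *
s=bot.read_state(); m=vision.camera_model("wrist"); im=vision.capture("wrist"); save(im,"w1.png")
np.savez("w1.npz",**m); print(s["position"],proj([.678,.034,.019],"wrist",m))
E
```

```text
time_s: 1.98
position: [0.6766, 0.0343, 0.1575]
tcp_rot: [[-0.607, 0.795, -0.005], [0.795, 0.607, 0.001], [0.004, -0.003, -1.0]]
force: [0.2, -0.2, 0.1]
opening: 0.999
grasp_force: 0.0
[0.67658951 0.0342665  0.15747648] [[255.00228703 184.76579585]]
```

View pics/w1.png

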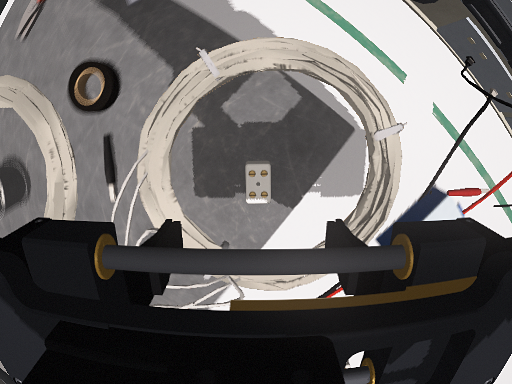

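The wrist view shows the block clearly at (258,183), with its long side already nearly along tool x and the fingers straddling it. I'll refine this with a mask.

```bash
python3 - <<'E'
from h import *
im=cv2.cvtColor(cv2.imread("pics/w1.png"),cv2.COLOR_BGR2RGB); m=dict(np.load("w1.npz"))
x0,y0=232,152; roi=im[y0:216,x0:284].astype(int)
print(roi[30,26],roi[30,2],np.percentile(roi.min(2),[5,50,95]))
g=((roi.min(2)>135)).astype(np.uint8); n,l,s,c=cv2.connectedComponentsWithStats(g); print(s)
k=l[31,22] or 1+np.argmax(s[1:,4]); k=1+np.argmin([np.hypot(*(cc-[26,31])) for cc in c[1:]]) 
pts=cv2.findContours((l==k).astype(np.uint8),0,2)[0][0][:,0]+[x0,y0]
for z in(.019,):
    W=onz("wrist",pts,z,m)[:,:2]; r=cv2.minAreaRect((W*1000).astype(np.float32)); b=cv2.boxPoints(r); print(z,r,np.degrees(np.arctan2(*(b[1]-b[0])[::-1])),np.degrees(np.arctan2(*(b[2]-b[1])[::-1])),np.linalg.norm(b[1]-b[0]),np.linalg.norm(b[2]-b[1]))
E
python3 goto.py .678 .034 .06 129.5
```

```text
[110 105 102] [73 69 70] [ 66.  99. 166.]
[[   0    0   52   64 2498]
 [  14   12   28   40  794]
 [   1   49    3    2    5]
 [   6   49    8   11   21]
 [   8   48    1    1    1]
 [  41   51    2    1    2]
 [  36   54    1    1    1]
 [  35   56    2    3    4]
 [  15   60    1    1    1]
 [  51   63    1    1    1]]
0.019 ((681.083251953125, 37.61444854736328), (27.87601661682129, 40.83069610595703), 37.428165435791016) -52.571796 37.4281 40.83072 27.876055
t2.02 pos [0.6766 0.0331 0.1584] yaw 127.5 tilt [-0.0036  0.0003] shift [-0.3  1.9 98.4] rotz -0.034 F [ 0.3 -0.8 -0.1] open 1.000 j [ -7.  39.  77.  -0.  64. -44.]
```

```bash
python3 goto.py .680 .036 .012 127.5
python3 -m handwheel '[{"xyz":[0,5,30],"delta_rot":[0,0,0],"hand":-1},{"xyz":[0,5,60],"delta_rot":[0,0,0],"hand":-1},{"xyz":[0,5,90],"delta_rot":[0,0,0],"hand":-1},{"xyz":[0,5,110],"delta_rot":[0,0,0],"hand":-1},{"xyz":[0,5,110],"delta_rot":[0,0,0],"hand":-1}]'
python3 goto.py .680 .036 .012 127.5
python3 - <<'E'
from h import *
m=vision.camera_model("wrist"); im=vision.capture("wrist"); save(im,"w2.png"); np.savez("w2.npz",**m)
E
```

```text
t2.02 pos [0.6766 0.0331 0.1584] yaw 127.5 tilt [-0.0036  0.0003] shift [-1.000e-01  4.900e+00  1.464e+02] rotz 0.001 F [ 0.3 -0.8 -0.1] open 1.000 j [ -7.  39.  77.  -0.  64. -44.]
time_s: 2.65
position: [0.68, 0.0343, 0.0488]
tcp_rot: [[-0.599, 0.801, -0.004], [0.801, 0.599, 0.0], [0.003, -0.003, -1.0]]
force: [-0.1, -0.3, 0.1]
opening: 1.0
grasp_force: 0.0
t2.65 pos [0.68   0.0343 0.0488] yaw 126.8 tilt [-0.0039  0.0004] shift [ 1.3  1.1 36.8] rotz -0.013 F [-0.1 -0.3  0.1] open 1.000 j [ -6.  47.  80.  -0.  53. -43.]
```

View pics/w2.png

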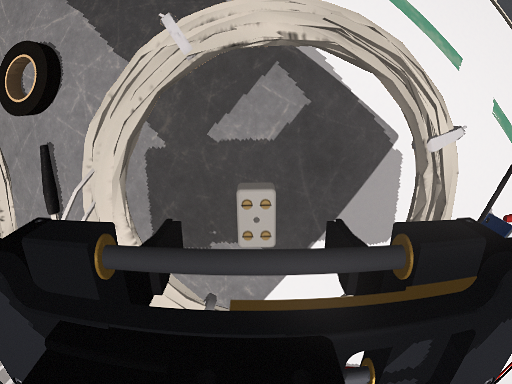

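The block's top has its corner hole centre at (256,219), upright in the image, so it is aligned with the tool between the fingers at x=180 and 330.

Run:
```python
from h import *
m=dict(np.load("w2.npz")); s=bot.read_state()
P=onz("wrist",[[256,219],[238,190],[274,190],[238,246],[274,246]],.020,m); print(P,(P-s["position"])@s["tcp_rot"]*1000)
```

```text
[[0.67951372 0.03742147 0.02      ]
 [0.65844281 0.04632945 0.02      ]
 [0.67688184 0.06012134 0.02      ]
 [0.68155775 0.01425338 0.02      ]
 [0.70123096 0.02895815 0.02      ]] [[  3.56089542   0.62369093  30.20646809]
 [ 23.31209074 -10.91862792  30.22744801]
 [ 23.31759348  12.10774481  30.21136887]
 [-16.21882369 -11.6115482   30.20207693]
 [-16.22116818  12.94990514  30.18492047]]
```

```bash
python3 -m handwheel '[{"xyz":[3,1,12],"delta_rot":[0,0,0],"hand":-1},{"xyz":[3,1,24],"delta_rot":[0,0,0],"hand":-1},{"xyz":[3,1,32],"delta_rot":[0,0,0],"hand":-1},{"xyz":[3,1,36],"delta_rot":[0,0,0],"hand":-1},{"xyz":[3,1,36],"delta_rot":[0,0,0],"hand":-1}]'
python3 -m handwheel '[{"xyz":[0,0,0],"delta_rot":[0,0,0],"hand":0.2},{"xyz":[0,0,0],"delta_rot":[0,0,0],"hand":0.6},{"xyz":[0,0,0],"delta_rot":[0,0,0],"hand":1},{"xyz":[0,0,0],"delta_rot":[0,0,0],"hand":1},{"xyz":[0,0,0],"delta_rot":[0,0,0],"hand":1}]'
```

```text
time_s: 3.32
position: [0.6802, 0.0374, 0.0141]
tcp_rot: [[-0.6, 0.8, -0.001], [0.8, 0.6, 0.0], [0.0, -0.0, -1.0]]
force: [-0.6, -1.0, -0.1]
opening: 1.0
grasp_force: 0.0
time_s: 3.95
position: [0.6804, 0.0374, 0.0146]
tcp_rot: [[-0.6, 0.8, 0.0], [0.8, 0.6, -0.0], [-0.0, 0.0, -1.0]]
force: [-0.2, 0.1, -0.0]
opening: 0.523
grasp_force: 0.0
```

```bash
python3 -m handwheel '[{"xyz":[0,0,3],"delta_rot":[0,0,0],"hand":1},{"xyz":[0,0,3],"delta_rot":[0,0,0],"hand":1},{"xyz":[0,0,3],"delta_rot":[0,0,0],"hand":1},{"xyz":[0,0,3],"delta_rot":[0,0,0],"hand":1},{"xyz":[0,0,3],"delta_rot":[0,0,0],"hand":1}]'
python3 -m handwheel '[{"xyz":[0,0,0],"delta_rot":[0,0,0],"hand":1},{"xyz":[0,0,-15],"delta_rot":[0,0,0],"hand":1},{"xyz":[0,0,-45],"delta_rot":[0,0,0],"hand":1},{"xyz":[0,0,-75],"delta_rot":[0,0,0],"hand":1},{"xyz":[0,0,-115],"delta_rot":[0,0,0],"hand":1}]'
python3 goto.py .44 .17 .14 146.4
```

```text
time_s: 4.58
position: [0.6803, 0.0374, 0.0115]
tcp_rot: [[-0.6, 0.8, -0.0], [0.8, 0.6, 0.0], [0.0, -0.0, -1.0]]
force: [-0.4, -0.7, -1.1]
opening: 0.298
grasp_force: 30.0
time_s: 5.2
position: [0.6799, 0.0374, 0.1279]
tcp_rot: [[-0.6, 0.8, -0.001], [0.8, 0.6, 0.0], [0.001, -0.001, -1.0]]
force: [0.7, -0.3, 0.2]
opening: 0.294
grasp_force: 30.0
t5.20 pos [0.6799 0.0374 0.1279] yaw 126.8 tilt [-0.0009  0.0001] shift [ 249.9 -112.5  -11.9] rotz -0.341 F [ 0.7 -0.3  0.2] open 0.294 j [ -6.  41.  78.  -0.  61. -43.]
```

```bash
python3 goto.py .515 .145 .14 146.4
python3 -m handwheel '[{"xyz":[37,-11,-2],"delta_rot":[0,0,-0.1],"hand":1},{"xyz":[74,-22,-4],"delta_rot":[0,0,-0.2],"hand":1},{"xyz":[111,-33,-6],"delta_rot":[0,0,-0.34],"hand":1},{"xyz":[148,-44,-8],"delta_rot":[0,0,-0.34],"hand":1},{"xyz":[185,-67,-12],"delta_rot":[0,0,-0.34],"hand":1}]'
python3 -m handwheel '[{"xyz":[0,0,0],"delta_rot":[0,0,0],"hand":1},{"xyz":[0,0,0],"delta_rot":[0,0,0],"hand":1},{"xyz":[0,0,0],"delta_rot":[0,0,0],"hand":1},{"xyz":[0,0,0],"delta_rot":[0,0,0],"hand":1},{"xyz":[0,0,0],"delta_rot":[0,0,0],"hand":1}]'
python3 - <<'E'
from h import *
m=vision.camera_model("wrist"); im=vision.capture("wrist"); save(im,"w3.png"); np.savez("w3.npz",**m)
save(cv2.resize(im[0:256,50:512],None,fx=1.7,fy=1.7,interpolation=cv2.INTER_CUBIC),"w3v.png")
E
```

```text
t5.20 pos [0.6799 0.0374 0.1279] yaw 126.8 tilt [-0.0009  0.0001] shift [185.  -67.5 -11.9] rotz -0.341 F [ 0.7 -0.3  0.2] open 0.294 j [ -6.  41.  78.  -0.  61. -43.]
time_s: 5.82
position: [0.5158, 0.1462, 0.1399]
tcp_rot: [[-0.832, 0.554, 0.003], [0.554, 0.832, 0.0], [-0.002, 0.002, -1.0]]
force: [-0.9, 0.2, 0.2]
opening: 0.296
grasp_force: 30.0
time_s: 6.45
position: [0.5163, 0.1449, 0.1384]
tcp_rot: [[-0.832, 0.555, -0.0], [0.555, 0.832, -0.0], [0.0, -0.0, -1.0]]
force: [-0.1, -0.6, -0.3]
opening: 0.296
grasp_force: 30.0
```

View pics/w3v.png

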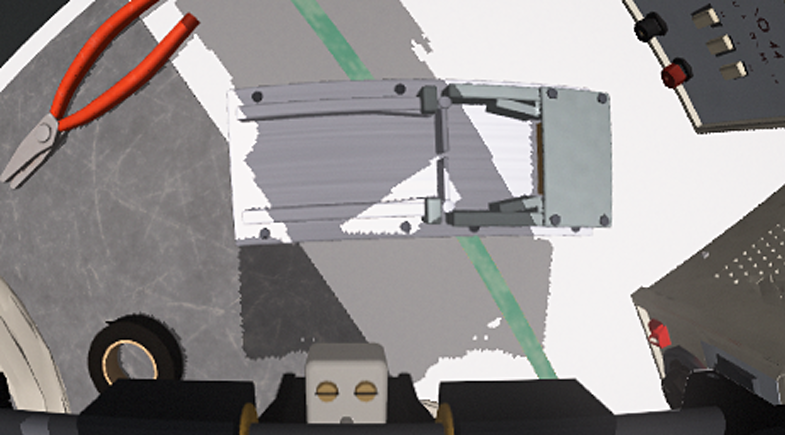

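The dock lies horizontally in the crop. Its hood corners are at (543,88), (610,92), (611,228) and (542,228). The posts are at (430,98) and (433,210), and the base's open edge runs from (230,88) to (239,243). The brass plate edge shows at x≈540, and the block is held at (345,385).

Run:
```python
from h import *
m=dict(np.load("w3.npz"))
def P(c,z): return onz("wrist",np.array(c)/1.7+[50,0],z,m)[:,:2]
h=P([[543,88],[542,228],[610.5,92],[611,228]],.034); p=P([[430,98],[433,210]],.030); e=P([[230,90],[239,242]],.006)
scr=P([[257,97],[265,234],[400,89],[405,228]],.008)
F,B,G,E=h[:2].mean(0),h[2:].mean(0),p.mean(0),e.mean(0)
for n,v in dict(F=F,B=B,G=G,E=E,s1=scr[:2].mean(0),s2=scr[2:].mean(0)).items(): print(n,v.round(4))
print("widths",np.linalg.norm(h[0]-h[1]),np.linalg.norm(p[0]-p[1]),np.linalg.norm(e[0]-e[1]),"F-E",np.linalg.norm(F-E),"B-E",np.linalg.norm(B-E))
pts=np.array([F,B,G,E]); X=np.array([53,96,-7,-118])/1000
A=np.polyfit(X,pts,1); u=A[0]/np.linalg.norm(A[0]); print("yaw",np.degrees(np.arctan2(u[1],u[0])),"scale",np.linalg.norm(A[0]),"gate",A[1],"entry",A[1]-.055*u, "resid",((pts-(np.outer(X,A[0])+A[1]))*1000).round(1).tolist())
for a,b in((h[0],h[1]),(h[2],h[3]),(p[0],p[1]),(e[0],e[1])): d=a-b; print(np.degrees(np.arctan2(d[1],d[0]))-90)
r=P([[244,118],[345,110],[425,112]],.020); print("rail",np.degrees(np.arctan2(*(r[-1]-r[0])[::-1])))
```

```text
F [0.4969 0.2837]
B [0.5181 0.3209]
G [0.4645 0.2326]
E [0.408  0.1402]
s1 [0.4173 0.1532]
s2 [0.4586 0.2213]
widths 0.07633472285965212 0.05932477393991746 0.08891394644752039 F-E 0.16874171633418308 B-E 0.21157140645721859
yaw 58.51626343645657 scale 0.988829314561611 gate [0.46876841 0.23929101] entry [0.4400443  0.19238765] resid [[0.7, -0.3], [-0.2, 0.7], [-0.7, -0.8], [0.2, 0.5]]
56.79915989505139
57.86007278657587
58.18210582953287
58.96819718566397
rail 57.85768625186676
```

```bash
python3 - <<'E'
from h import *
E=onz("top",[[233.5,240],[214,270.5]],.006).mean(0)[:2]; B=onz("top",[[139,224],[158.5,193]],.025).mean(0)[:2]
u=(B-E); print(E,B,np.linalg.norm(u)); u/=np.linalg.norm(u); print(np.degrees(np.arctan2(u[1],u[0])),"gate",E+.118*u)
E
python3 goto.py .440 .192 .100 148.2
```

```text
[0.40669426 0.13309409] [0.51584185 0.3123939 ] 0.20990859319879496
58.669307862762146 gate [0.46805152 0.23388738]
t6.50 pos [0.5161 0.145  0.1384] yaw 146.3 tilt [-0.0001 -0.    ] shift [89.4 -3.2 38.4] rotz -0.033 F [-0.8 -0.2 -1.2] open 0.292 j [  4.  31. 100.  -0.  49. -53.]
```

Run:
```python
from h import *
m=dict(np.load("w3.npz")); s=bot.read_state(); R=s["tcp_rot"];p=s["position"]
for x in(18,21,24):
  for z in(-.0075,.0115): print(x,z,(proj(p+R@np.array([x/1000,0,z]),"wrist",m)-[50,0])*1.7)
im=cv2.imread("pics/w3.png"); print(im[196:222,253].mean(1))
```

```text
18 -0.0075 [[346.42057263 367.26786606]]
18 0.0115 [[346.40591834 348.34704486]]
21 -0.0075 [[346.41721668 358.11586434]]
21 0.0115 [[346.40263758 340.04070819]]
24 -0.0075 [[346.41370867 348.84782638]]
24 0.0115 [[346.39923513 331.64993409]]
[ 68.66666667  66.          67.66666667  70.33333333  69.66666667
  75.33333333  95.33333333  94.66666667  95.33333333  95.33333333
  94.66666667  96.          97.          96.          96.
 105.66666667 132.66666667 150.33333333 157.         165.
 170.66666667 168.66666667 168.         168.33333333 169.
 167.33333333]
```

```bash
python3 -m handwheel '[{"xyz":[18,-1,0],"delta_rot":[0,0,-0.03],"hand":1},{"xyz":[36,-2,0],"delta_rot":[0,0,-0.03],"hand":1},{"xyz":[54,-3,10],"delta_rot":[0,0,-0.03],"hand":1},{"xyz":[72,-3,30],"delta_rot":[0,0,-0.03],"hand":1},{"xyz":[89,-3,50],"delta_rot":[0,0,-0.03],"hand":1}]'
python3 -m handwheel '[{"xyz":[0,0,0],"delta_rot":[0,0,0],"hand":1},{"xyz":[0,0,10],"delta_rot":[0,0,0],"hand":1},{"xyz":[0,0,20],"delta_rot":[0,0,0],"hand":1},{"xyz":[0,0,20],"delta_rot":[0,0,0],"hand":1},{"xyz":[0,0,20],"delta_rot":[0,0,0],"hand":1}]'
python3 goto.py .440 .192 .018 148.2
python3 - <<'E'
from h import *
m=vision.camera_model("wrist"); im=vision.capture("wrist"); save(im,"w4.png"); np.savez("w4.npz",**m)
save(cv2.resize(im[100:330,80:432],None,fx=2.2,fy=2.2,interpolation=cv2.INTER_CUBIC),"w4v.png")
E
```

```text
time_s: 7.12
position: [0.4381, 0.1931, 0.0884]
tcp_rot: [[-0.849, 0.529, -0.0], [0.529, 0.849, 0.0], [0.0, -0.0, -1.0]]
force: [0.1, 0.6, -0.5]
opening: 0.299
grasp_force: 30.0
time_s: 7.75
position: [0.4404, 0.1919, 0.0686]
tcp_rot: [[-0.848, 0.53, 0.0], [0.53, 0.848, 0.0], [-0.0, 0.0, -1.0]]
force: [-0.4, 0.0, 1.0]
opening: 0.297
grasp_force: 30.0
t7.75 pos [0.4404 0.1919 0.0686] yaw 148.0 tilt [0.0002 0.    ] shift [ 0.4 -0.2 50.6] rotz -0.003 F [-0.4  0.   1. ] open 0.297 j [ 10.  35. 110.   0.  34. -48.]
```

View pics/w4v.png

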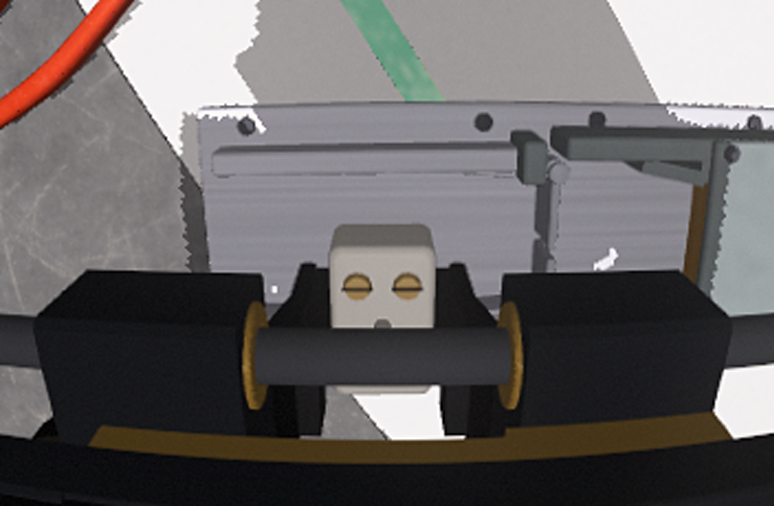

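The block hangs over the channel. The left rail's inner top edge is at crop row ~171, from x=215 to 515, the post's inner edge is at (530,183), and the gate leaves are at x≈552.

Run:
```python
from h import *
m=dict(np.load("w4.npz")); s=bot.read_state(); R=s["tcp_rot"];p=s["position"]
def T(c,z): return (onz("wrist",np.array(c,float)/2.2+[80,100],z,m)-p)@R*1000
print("rail inner top",T([[215,176],[365,172],[513,172]],.020).round(1)); print("rail outer top",T([[215,150],[513,145]],.020).round(1))
print("post",T([[520,183],[545,183],[512,132]],.030).round(1)); print("leaf",T([[556,185],[555,240]],.028).round(1)); print("base edge",T([[204,110],[210,300]],.006).round(1),"hoodfront",T([[712,150],[712,290]],.034).round(1))
print("block bottom edge",T([[382,225]],p[2]-.0115).round(1),"top edge",T([[382,250]],p[2]+.0075).round(1))
im=cv2.imread("pics/w4.png").mean(2); c=im[160:190,[180,246,300]]; print(c.astype(int).T)
```

```text
rail inner top [[ 24.7 -54.6  48.7]
 [ 25.8  -5.6  48.7]
 [ 25.9  42.1  48.7]]
rail outer top [[ 33.3 -54.1  48.7]
 [ 34.8  41.7  48.7]]
post [[24.7 42.4 38.7]
 [24.7 50.4 38.7]
 [40.6 39.2 38.7]]
leaf [[23.6 54.6 40.7]
 [ 5.4 55.6 40.7]]
base edge [[ 44.7 -61.   62.6]
 [-25.7 -64.   62.7]] hoodfront [[ 37.  105.9  34.7]
 [-11.8 113.5  34.7]]
block bottom edge [[19.8 -0.2 11.5]] top edge [[19.5 -0.2 -7.5]]
[[146 145 147 146 147 149 127  92  84 103 127 147 149 150 147 148 148 148
  149 126 108 146 144 143 146 144 136 140 142 146]
 [143 143 143 146 144  92  80  85 112 135 148 147 145 143 145 145 144 141
  119 120 149 145 143 144 147 141 143 147 150 144]
 [141 145 144 151 116  79  78  89 124 142 147 144 143 142 143 144 141 125
  138 132 144 140 142 146 145 143 145 150 148 144]]
```

```bash
python3 -m handwheel '[{"xyz":[1.5,0,12],"delta_rot":[0,0,0],"hand":1},{"xyz":[1.5,0,25],"delta_rot":[0,0,0],"hand":1},{"xyz":[1.5,0,38],"delta_rot":[0,0,0],"hand":1},{"xyz":[1.5,0,46],"delta_rot":[0,0,0],"hand":1},{"xyz":[1.5,0,49],"delta_rot":[0,0,0],"hand":1}]'
python3 -m handwheel '[{"xyz":[0,0,0],"delta_rot":[0,0,0],"hand":1},{"xyz":[0,0,0],"delta_rot":[0,0,0],"hand":1},{"xyz":[0,0,0],"delta_rot":[0,0,0],"hand":1},{"xyz":[0,0,0],"delta_rot":[0,0,0],"hand":1},{"xyz":[0,0,0],"delta_rot":[0,0,0],"hand":1}]'
python3 goto.py .440 .192 .0175 148.2
```

```text
time_s: 8.43
position: [0.4384, 0.1928, 0.0187]
tcp_rot: [[-0.848, 0.529, -0.001], [0.529, 0.848, -0.0], [0.001, -0.001, -1.0]]
force: [0.0, -0.3, 0.7]
opening: 0.301
grasp_force: 30.0
time_s: 9.05
position: [0.4389, 0.1929, 0.0197]
tcp_rot: [[-0.848, 0.529, 0.0], [0.529, 0.848, 0.0], [-0.0, 0.0, -1.0]]
force: [-0.0, -0.1, -1.0]
opening: 0.296
grasp_force: 30.0
t9.05 pos [0.4389 0.1929 0.0197] yaw 148.0 tilt [0.0003 0.0001] shift [-1.4 -0.2  2.2] rotz -0.003 F [-0.  -0.1 -1. ] open 0.296 j [ 10.  41. 111.   0.  27. -48.]
```

```bash
python3 -m handwheel '[{"xyz":[0,0,0.5],"delta_rot":[0,0,0],"hand":1},{"xyz":[0,0,1],"delta_rot":[0,0,0],"hand":1},{"xyz":[0,0,1.5],"delta_rot":[0,0,0],"hand":1},{"xyz":[0,0,1.5],"delta_rot":[0,0,0],"hand":1},{"xyz":[0,0,1.5],"delta_rot":[0,0,0],"hand":1}]'
python3 -m handwheel '[{"xyz":[0,0,0.5],"delta_rot":[0,0,0],"hand":1},{"xyz":[0,0,1],"delta_rot":[0,0,0],"hand":1},{"xyz":[0,0,1],"delta_rot":[0,0,0],"hand":1},{"xyz":[0,0,1],"delta_rot":[0,0,0],"hand":1},{"xyz":[0,0,1],"delta_rot":[0,0,0],"hand":1}]'
```

```text
time_s: 9.68
position: [0.4388, 0.1929, 0.018]
tcp_rot: [[-0.848, 0.529, -0.0], [0.529, 0.848, 0.0], [0.0, -0.0, -1.0]]
force: [0.2, 0.4, -0.6]
opening: 0.297
grasp_force: 30.0
time_s: 10.3
position: [0.4389, 0.1929, 0.0171]
tcp_rot: [[-0.848, 0.529, 0.0], [0.529, 0.848, 0.0], [-0.0, 0.0, -1.0]]
force: [-0.2, 0.0, -1.7]
opening: 0.296
grasp_force: 30.0
```

```bash
python3 -m handwheel '[{"xyz":[0,0,0.5],"delta_rot":[0,0,0],"hand":1},{"xyz":[0,0,0.5],"delta_rot":[0,0,0],"hand":1},{"xyz":[0,0,1],"delta_rot":[0,0,0],"hand":1},{"xyz":[0,0,1],"delta_rot":[0,0,0],"hand":1},{"xyz":[0,0,1],"delta_rot":[0,0,0],"hand":1}]'
python3 -m handwheel '[{"xyz":[0,0,0.3],"delta_rot":[0,0,0],"hand":1},{"xyz":[0,0,0.7],"delta_rot":[0,0,0],"hand":1},{"xyz":[0,0,0.7],"delta_rot":[0,0,0],"hand":1},{"xyz":[0,0,0.7],"delta_rot":[0,0,0],"hand":1},{"xyz":[0,0,0.7],"delta_rot":[0,0,0],"hand":1}]'
```

```text
time_s: 10.92
position: [0.4388, 0.1929, 0.017]
tcp_rot: [[-0.848, 0.529, 0.001], [0.529, 0.849, 0.0], [-0.001, 0.0, -1.0]]
force: [-1.6, -0.4, 11.1]
opening: 0.296
grasp_force: 30.0
time_s: 11.55
position: [0.4388, 0.1929, 0.017]
tcp_rot: [[-0.848, 0.529, 0.001], [0.529, 0.848, 0.0], [-0.001, 0.001, -1.0]]
force: [-2.2, 0.2, 16.9]
opening: 0.298
grasp_force: 30.0
```

Contact at z=0.017. I'll release the block with the jaws only partly open, then lift.

```bash
python3 -m handwheel '[{"xyz":[0,0,-1.5],"delta_rot":[0,0,0],"hand":1},{"xyz":[0,0,-1.5],"delta_rot":[0,0,0],"hand":0.3},{"xyz":[0,0,-1.5],"delta_rot":[0,0,0],"hand":0},{"xyz":[0,0,-1.5],"delta_rot":[0,0,0],"hand":0},{"xyz":[0,0,-1.5],"delta_rot":[0,0,0],"hand":0}]'
python3 -m handwheel '[{"xyz":[0,0,-5],"delta_rot":[0,0,0],"hand":0},{"xyz":[0,0,-20],"delta_rot":[0,0,0],"hand":0},{"xyz":[0,0,-40],"delta_rot":[0,0,0],"hand":0},{"xyz":[0,0,-60],"delta_rot":[0,0,0],"hand":0},{"xyz":[0,0,-70],"delta_rot":[0,0,0],"hand":0}]'
python3 goto.py .4155 .154 .09 58.2
```

```text
time_s: 12.18
position: [0.4387, 0.1929, 0.0167]
tcp_rot: [[-0.848, 0.529, -0.0], [0.529, 0.848, -0.0], [0.0, -0.0, -1.0]]
force: [0.1, -0.3, 0.3]
opening: 0.491
grasp_force: 0.0
time_s: 12.8
position: [0.4394, 0.1931, 0.0887]
tcp_rot: [[-0.848, 0.529, 0.003], [0.529, 0.848, 0.0], [-0.002, 0.002, -1.0]]
force: [0.0, -0.4, -0.7]
opening: 0.501
grasp_force: 0.0
t12.80 pos [0.4394 0.1931 0.0887] yaw 148.0 tilt [0.0026 0.0005] shift [ -0.4 -45.8  -1.4] rotz 1.568 F [ 0.  -0.4 -0.7] open 0.501 j [ 10.  33. 110.   0.  37. -48.]
```

```bash
python3 -m handwheel '[{"xyz":[0,-10,0],"delta_rot":[0,0,0.18],"hand":1},{"xyz":[0,-20,0],"delta_rot":[0,0,0.36],"hand":1},{"xyz":[0,-30,0],"delta_rot":[0,0,0.54],"hand":1},{"xyz":[0,-41,0],"delta_rot":[0,0,0.72],"hand":1},{"xyz":[0,-41,0],"delta_rot":[0,0,0.9],"hand":1}]'
python3 -m handwheel '[{"xyz":[0,0,0],"delta_rot":[0,0,0.18],"hand":1},{"xyz":[0,0,0],"delta_rot":[0,0,0.36],"hand":1},{"xyz":[0,0,0],"delta_rot":[0,0,0.54],"hand":1},{"xyz":[0,0,0],"delta_rot":[0,0,0.665],"hand":1},{"xyz":[0,0,0],"delta_rot":[0,0,0.665],"hand":1}]'
python3 goto.py .4182 .1584 .018 58.2
python3 - <<'E'
from h import *
m=vision.camera_model("wrist"); im=vision.capture("wrist"); save(im,"w5.png"); np.savez("w5.npz",**m)
save(cv2.resize(im[0:300,80:432],None,fx=2,fy=2,interpolation=cv2.INTER_CUBIC),"w5v.png")
E
```

```text
time_s: 13.42
position: [0.4163, 0.1576, 0.0871]
tcp_rot: [[-0.106, 0.994, -0.001], [0.994, 0.106, -0.0], [-0.0, -0.001, -1.0]]
force: [-0.3, 0.3, 0.1]
opening: 0.042
grasp_force: 0.0
time_s: 14.05
position: [0.4171, 0.1581, 0.0871]
tcp_rot: [[0.523, 0.852, 0.0], [0.852, -0.523, -0.0], [0.0, 0.0, -1.0]]
force: [-0.1, -0.1, -0.5]
opening: 0.008
grasp_force: 0.0
t14.05 pos [0.4171 0.1581 0.0871] yaw 58.5 tilt [ 0.0001 -0.    ] shift [ 0.8  0.8 69.1] rotz 0.005 F [-0.1 -0.1 -0.5] open 0.008 j [  6.  32. 115.  -0.  34.  38.]
```

View pics/w5v.png

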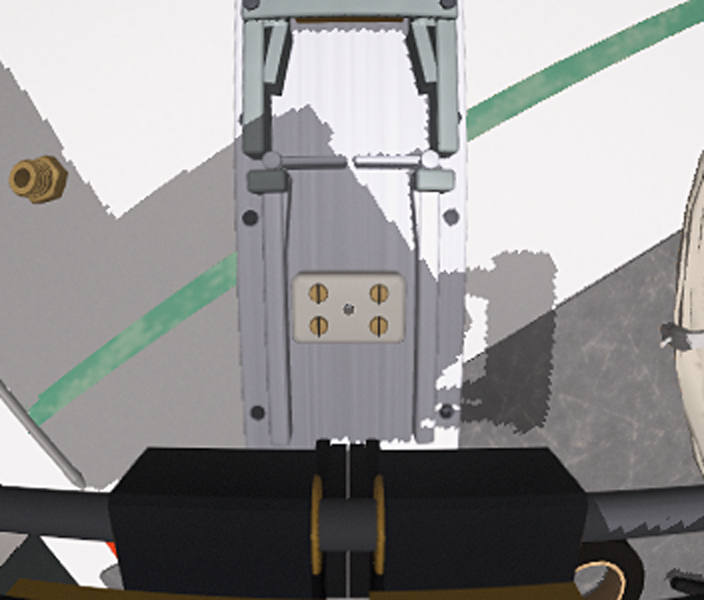

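The block sits square in the channel, centre (349,308) in the crop, and the gate is shut at (351,160). The closed fingers are behind it at (347,450). I'll work out the lateral offset before pushing.

Run:
```python
from h import *
m=dict(np.load("w5.npz")); s=bot.read_state(); R=s["tcp_rot"];p=s["position"]
def T(c,z): return (onz("wrist",np.array(c,float)/2+[80,0],z,m)-p)@R*1000
print("block top corners",T([[292,273],[405,273],[292,342],[405,342],[348.5,309]],.025)[:,:2].round(1).tolist())
print("posts in",T([[288,180],[415,180]],.030)[:,:2].round(1).tolist()); print("pins",T([[271,160],[430,159]],.029)[:,:2].round(1).tolist())
print("rails in top",T([[290,230],[415,230],[288,400],[416,400]],.020)[:,:2].round(1).tolist()); print("hood front",T([[244,17],[456,15]],.034)[:,:2].round(1).tolist()); print("screws",T([[250,217],[451,217],[258,412],[446,412]],.008)[:,:2].round(1).tolist())
```

```text
block top corners [[54.1, -19.7], [54.1, 21.6], [28.4, -20.1], [28.3, 22.0], [40.7, 0.9]]
posts in [[87.9, -20.3], [87.9, 24.3]]
pins [[95.3, -26.4], [95.7, 29.8]]
rails in top [[69.8, -20.7], [69.9, 25.6], [4.2, -22.8], [4.2, 27.4]]
hood front [[148.6, -35.7], [149.5, 38.9]]
screws [[75.2, -37.5], [75.2, 41.1], [-4.7, -36.8], [-4.8, 41.6]]
```

```bash
python3 -m handwheel '[{"xyz":[0,1,20],"delta_rot":[0,0,0],"hand":1},{"xyz":[0,1,40],"delta_rot":[0,0,0],"hand":1},{"xyz":[0,1,58],"delta_rot":[0,0,0],"hand":1},{"xyz":[0,1,69],"delta_rot":[0,0,0],"hand":1},{"xyz":[0,1,69],"delta_rot":[0,0,0],"hand":1}]'
python3 -m handwheel '[{"xyz":[4,0,0],"delta_rot":[0,0,0],"hand":1},{"xyz":[8,0,0],"delta_rot":[0,0,0],"hand":1},{"xyz":[12,0,0],"delta_rot":[0,0,0],"hand":1},{"xyz":[14,0,0],"delta_rot":[0,0,0],"hand":1},{"xyz":[16,0,0],"delta_rot":[0,0,0],"hand":1}]'
python3 -m handwheel '[{"xyz":[2,0,0],"delta_rot":[0,0,0],"hand":1},{"xyz":[4,0,0],"delta_rot":[0,0,0],"hand":1},{"xyz":[8,0.4,0],"delta_rot":[0,0,0],"hand":1},{"xyz":[13,0.8,0],"delta_rot":[0,0,0],"hand":1},{"xyz":[18,1.2,0],"delta_rot":[0,0,0],"hand":1}]'
python3 goto.py .4182 .1584 .018 58.2
python3 - <<'E'
from h import *
m=vision.camera_model("wrist"); im=vision.capture("wrist"); save(im,"w6.png"); np.savez("w6.npz",**m)
save(cv2.resize(im[80:300,80:432],None,fx=2,fy=2,interpolation=cv2.INTER_CUBIC),"w6v.png")
E
```

```text
time_s: 14.72
position: [0.4176, 0.1575, 0.0174]
tcp_rot: [[0.524, 0.852, -0.001], [0.852, -0.524, -0.0], [-0.001, -0.001, -1.0]]
force: [-0.5, -0.6, 0.5]
opening: 0.011
grasp_force: 0.0
time_s: 15.35
position: [0.4264, 0.1714, 0.018]
tcp_rot: [[0.524, 0.852, 0.0], [0.852, -0.524, 0.0], [0.0, 0.0, -1.0]]
force: [-0.7, -0.2, -0.4]
opening: 0.006
grasp_force: 0.0
time_s: 15.98
position: [0.4372, 0.1863, 0.0178]
tcp_rot: [[0.524, 0.851, 0.0], [0.851, -0.524, 0.0], [0.0, 0.0, -1.0]]
force: [-0.1, -0.5, 0.4]
opening: 0.001
grasp_force: 0.1
t15.97 pos [0.4372 0.1863 0.0178] yaw 58.4 tilt [0.0002 0.0001] shift [-33.7  -1.6  -0.2] rotz 0.003 F [-0.1 -0.5  0.4] open 0.001 j [ 10.  41. 112.   0.  27.  41.]
```

View pics/w6v.png

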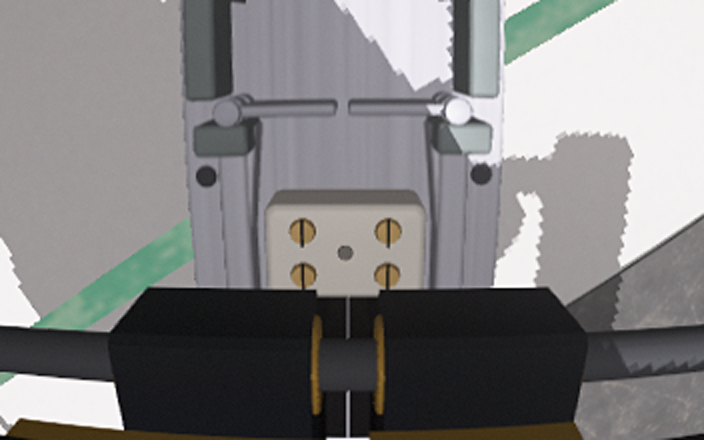

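The block is square in front of the gate (block centre 345, gate gap 343). I'm pushing on through the leaves.

```bash
python3 -m handwheel '[{"xyz":[4,0,0],"delta_rot":[0,0,0],"hand":1},{"xyz":[8,-0.2,0],"delta_rot":[0,0,0],"hand":1},{"xyz":[12,-0.4,0],"delta_rot":[0,0,0],"hand":1},{"xyz":[16,-0.5,0],"delta_rot":[0,0,0],"hand":1},{"xyz":[20,-0.5,0],"delta_rot":[0,0,0],"hand":1}]'
python3 -m handwheel '[{"xyz":[2,0,0],"delta_rot":[0,0,0],"hand":1},{"xyz":[4,0,0],"delta_rot":[0,0,0],"hand":1},{"xyz":[6,0,0],"delta_rot":[0,0,0],"hand":1},{"xyz":[8,0,0],"delta_rot":[0,0,0],"hand":1},{"xyz":[10,0,0],"delta_rot":[0,0,0],"hand":1}]'
python3 -m handwheel '[{"xyz":[2,0,0],"delta_rot":[0,0,0],"hand":1},{"xyz":[4,0,0],"delta_rot":[0,0,0],"hand":1},{"xyz":[6,0,0],"delta_rot":[0,0,0],"hand":1},{"xyz":[8,0,0],"delta_rot":[0,0,0],"hand":1},{"xyz":[10,0,0],"delta_rot":[0,0,0],"hand":1}]'
python3 goto.py .4172 .1576 .018 58.2
```

```text
time_s: 16.65
position: [0.447, 0.2035, 0.0178]
tcp_rot: [[0.524, 0.852, -0.0], [0.852, -0.524, -0.0], [-0.0, -0.0, -1.0]]
force: [-0.6, -0.6, -0.6]
opening: 0.004
grasp_force: 0.2
time_s: 17.27
position: [0.45, 0.2102, 0.0179]
tcp_rot: [[0.524, 0.852, -0.005], [0.852, -0.524, -0.002], [-0.005, -0.003, -1.0]]
force: [-2.8, -8.1, 4.3]
opening: 0.006
grasp_force: 4.1
time_s: 17.9
position: [0.4553, 0.2192, 0.0178]
tcp_rot: [[0.524, 0.852, -0.004], [0.852, -0.524, -0.002], [-0.004, -0.003, -1.0]]
force: [-3.2, -4.4, 3.3]
opening: 0.004
grasp_force: 2.3
t17.90 pos [0.4553 0.2192 0.0178] yaw 58.4 tilt [-0.0045 -0.0017] shift [-72.5  -0.1   0.1] rotz 0.003 F [-3.2 -4.4  3.3] open 0.004 j [ 13.  42. 107.  -0.  31.  45.]
```

```bash
python3 -m handwheel '[{"xyz":[2,0,0],"delta_rot":[0,0,0],"hand":1},{"xyz":[4,0,0],"delta_rot":[0,0,0],"hand":1},{"xyz":[6,0,0],"delta_rot":[0,0,0],"hand":1},{"xyz":[8,0,0],"delta_rot":[0,0,0],"hand":1},{"xyz":[10,0,0],"delta_rot":[0,0,0],"hand":1}]'
python3 -m handwheel '[{"xyz":[2,0,0],"delta_rot":[0,0,0],"hand":1},{"xyz":[4,0,0],"delta_rot":[0,0,0],"hand":1},{"xyz":[6,0,0],"delta_rot":[0,0,0],"hand":1},{"xyz":[8,0,0],"delta_rot":[0,0,0],"hand":1},{"xyz":[10,0,0],"delta_rot":[0,0,0],"hand":1}]'
python3 goto.py .4172 .1576 .018 58.2
```

```text
time_s: 18.52
position: [0.4632, 0.2292, 0.0178]
tcp_rot: [[0.524, 0.851, 0.001], [0.851, -0.524, 0.0], [0.001, 0.001, -1.0]]
force: [-0.3, -1.0, 0.3]
opening: 0.005
grasp_force: 0.6
time_s: 19.15
position: [0.4679, 0.2374, 0.0179]
tcp_rot: [[0.524, 0.851, 0.0], [0.851, -0.524, 0.0], [0.0, -0.0, -1.0]]
force: [0.4, -1.5, -1.1]
opening: 0.008
grasp_force: 0.6
t19.15 pos [0.4679 0.2374 0.0179] yaw 58.4 tilt [0. 0.] shift [-94.5  -1.4  -0.1] rotz 0.003 F [ 0.4 -1.5 -1.1] open 0.008 j [ 15.  43. 105.   0.  33.  46.]
```

```bash
python3 -m handwheel '[{"xyz":[2,0,0],"delta_rot":[0,0,0],"hand":1},{"xyz":[4,0,0],"delta_rot":[0,0,0],"hand":1},{"xyz":[6,0,0],"delta_rot":[0,0,0],"hand":1},{"xyz":[8,0,0],"delta_rot":[0,0,0],"hand":1},{"xyz":[9,0,0],"delta_rot":[0,0,0],"hand":1}]'
python3 -m handwheel '[{"xyz":[2,0,0],"delta_rot":[0,0,0],"hand":1},{"xyz":[4,0,0],"delta_rot":[0,0,0],"hand":1},{"xyz":[6,0,0],"delta_rot":[0,0,0],"hand":1},{"xyz":[8,0,0],"delta_rot":[0,0,0],"hand":1},{"xyz":[9,0,0],"delta_rot":[0,0,0],"hand":1}]'
python3 -m handwheel '[{"xyz":[1,0,0],"delta_rot":[0,0,0],"hand":1},{"xyz":[1.5,0,0],"delta_rot":[0,0,0],"hand":1},{"xyz":[2,0,0],"delta_rot":[0,0,0],"hand":1},{"xyz":[2,0,0],"delta_rot":[0,0,0],"hand":1},{"xyz":[2,0,0],"delta_rot":[0,0,0],"hand":1}]'
python3 goto.py .4172 .1576 .018 58.2
```

```text
time_s: 19.77
position: [0.4727, 0.2451, 0.0179]
tcp_rot: [[0.524, 0.852, 0.0], [0.852, -0.524, 0.0], [0.0, 0.0, -1.0]]
force: [-0.0, -0.4, -0.4]
opening: 0.007
grasp_force: 0.6
time_s: 20.4
position: [0.4775, 0.2527, 0.0179]
tcp_rot: [[0.524, 0.852, 0.0], [0.852, -0.524, 0.0], [0.0, 0.0, -1.0]]
force: [-1.3, -1.1, -0.6]
opening: 0.007
grasp_force: 0.8
time_s: 21.02
position: [0.4784, 0.2543, 0.0178]
tcp_rot: [[0.524, 0.851, 0.0], [0.851, -0.524, 0.0], [0.0, 0.0, -1.0]]
force: [-0.7, -1.1, 0.2]
opening: 0.008
grasp_force: 0.7
t21.02 pos [0.4784 0.2543 0.0178] yaw 58.4 tilt [0.0001 0.0001] shift [-114.5   -1.4   -0.2] rotz 0.003 F [-0.7 -1.1  0.2] open 0.008 j [ 16.  43. 102.   0.  34.  48.]
```

```bash
for i in 1; do :; done
python3 -m handwheel '[{"xyz":[0.5,0,0],"delta_rot":[0,0,0],"hand":1},{"xyz":[1,0,0],"delta_rot":[0,0,0],"hand":1},{"xyz":[1.5,0,0],"delta_rot":[0,0,0],"hand":1},{"xyz":[2,0,0],"delta_rot":[0,0,0],"hand":1},{"xyz":[2,0,0],"delta_rot":[0,0,0],"hand":1}]' | grep -E "force|position"
python3 -m handwheel '[{"xyz":[0.5,0,0],"delta_rot":[0,0,0],"hand":1},{"xyz":[1,0,0],"delta_rot":[0,0,0],"hand":1},{"xyz":[1.5,0,0],"delta_rot":[0,0,0],"hand":1},{"xyz":[2,0,0],"delta_rot":[0,0,0],"hand":1},{"xyz":[2,0,0],"delta_rot":[0,0,0],"hand":1}]' | grep -E "force|position"
```

```text
position: [0.4795, 0.2561, 0.0179]
force: [-0.5, -1.5, -0.6]
grasp_force: 0.8
position: [0.4801, 0.2572, 0.0178]
force: [-0.5, -5.4, 1.7]
grasp_force: 2.4
```

```bash
python3 -m handwheel '[{"xyz":[0.5,0,0],"delta_rot":[0,0,0],"hand":1},{"xyz":[1,0,0],"delta_rot":[0,0,0],"hand":1},{"xyz":[1,0,0],"delta_rot":[0,0,0],"hand":1},{"xyz":[1,0,0],"delta_rot":[0,0,0],"hand":1},{"xyz":[1,0,0],"delta_rot":[0,0,0],"hand":1}]' | grep -E "force|position"
python3 goto.py .4172 .1576 .018 58.2
```

```text
position: [0.4804, 0.2577, 0.0179]
force: [-1.4, -6.6, 1.9]
grasp_force: 3.2
t22.90 pos [0.4804 0.2577 0.0179] yaw 58.4 tilt [-0.0014 -0.0013] shift [-1.184e+02 -1.400e+00  1.000e-01] rotz 0.003 F [-1.4 -6.6  1.9] open 0.007 j [ 16.  43. 102.  -0.  35.  48.]
```

```bash
python3 -m handwheel '[{"xyz":[0.5,0,0],"delta_rot":[0,0,0],"hand":1},{"xyz":[1,0,0],"delta_rot":[0,0,0],"hand":1},{"xyz":[1.5,0,0],"delta_rot":[0,0,0],"hand":1},{"xyz":[1.5,0,0],"delta_rot":[0,0,0],"hand":1},{"xyz":[1.5,0,0],"delta_rot":[0,0,0],"hand":1}]' | grep -E "force|position"
python3 -m handwheel '[{"xyz":[0.5,0,0],"delta_rot":[0,0,0],"hand":1},{"xyz":[1,0,0],"delta_rot":[0,0,0],"hand":1},{"xyz":[1,0,0],"delta_rot":[0,0,0],"hand":1},{"xyz":[1,0,0],"delta_rot":[0,0,0],"hand":1},{"xyz":[1,0,0],"delta_rot":[0,0,0],"hand":1}]' | grep -E "force|position"
```

```text
position: [0.4807, 0.2583, 0.0179]
force: [-1.4, -8.6, 3.3]
grasp_force: 4.3
position: [0.4809, 0.2587, 0.0178]
force: [-0.2, -11.0, 3.0]
grasp_force: 5.1
```

```bash
python3 -m handwheel '[{"xyz":[0.4,0,0],"delta_rot":[0,0,0],"hand":1},{"xyz":[0.4,0,0],"delta_rot":[0,0,0],"hand":1},{"xyz":[0.4,0,0],"delta_rot":[0,0,0],"hand":1},{"xyz":[0.4,0,0],"delta_rot":[0,0,0],"hand":1},{"xyz":[0.4,0,0],"delta_rot":[0,0,0],"hand":1}]' | grep -E "force|position"
python3 -m handwheel '[{"xyz":[0,0,0],"delta_rot":[0,0,0],"hand":1},{"xyz":[0,0,0],"delta_rot":[0,0,0],"hand":1},{"xyz":[0,0,0],"delta_rot":[0,0,0],"hand":1},{"xyz":[0,0,0],"delta_rot":[0,0,0],"hand":1},{"xyz":[0,0,0],"delta_rot":[0,0,0],"hand":1}]' | grep -E "force|position"
```

```text
position: [0.481, 0.2588, 0.0179]
force: [-1.7, -10.7, 4.0]
grasp_force: 5.4
position: [0.481, 0.2588, 0.0179]
force: [-2.1, -11.1, 4.3]
grasp_force: 5.4
```

Held at about 10.5 N for over a second. Now I ease off slowly, clear the block, and lift out.

```bash
python3 -m handwheel '[{"xyz":[-1,0,0],"delta_rot":[0,0,0],"hand":1},{"xyz":[-2,0,0],"delta_rot":[0,0,0],"hand":1},{"xyz":[-3,0,0],"delta_rot":[0,0,0],"hand":1},{"xyz":[-4,0,0],"delta_rot":[0,0,0],"hand":1},{"xyz":[-5,0,0],"delta_rot":[0,0,0],"hand":1}]' | grep -E "force|position"
python3 -m handwheel '[{"xyz":[-1,0,0],"delta_rot":[0,0,0],"hand":1},{"xyz":[-2,0,0],"delta_rot":[0,0,0],"hand":1},{"xyz":[-4,0,0],"delta_rot":[0,0,0],"hand":1},{"xyz":[-6,0,0],"delta_rot":[0,0,0],"hand":1},{"xyz":[-7,0,0],"delta_rot":[0,0,0],"hand":1}]' | grep -E "force|position"
python3 -m handwheel '[{"xyz":[0,0,-3],"delta_rot":[0,0,0],"hand":1},{"xyz":[0,0,-8],"delta_rot":[0,0,0],"hand":1},{"xyz":[0,0,-14],"delta_rot":[0,0,0],"hand":1},{"xyz":[0,0,-20],"delta_rot":[0,0,0],"hand":1},{"xyz":[0,0,-30],"delta_rot":[0,0,0],"hand":1}]' | grep -E "force|position"
python3 -m handwheel '[{"xyz":[-10,0,-20],"delta_rot":[0,0,0],"hand":1},{"xyz":[-30,0,-40],"delta_rot":[0,0,0],"hand":1},{"xyz":[-50,0,-60],"delta_rot":[0,0,0],"hand":1},{"xyz":[-65,0,-75],"delta_rot":[0,0,0],"hand":1},{"xyz":[-65,0,-75],"delta_rot":[0,0,0],"hand":1}]' | grep -E "force|position"
python3 - <<'E'
from h import *
im=vision.capture("wrist"); save(cv2.resize(im[0:300,80:432],None,fx=2,fy=2,interpolation=cv2.INTER_CUBIC),"w7v.png"); print(bot.read_state()["time_s"])
E
```

```text
position: [0.4808, 0.2576, 0.0179]
force: [0.8, 2.1, -0.9]
grasp_force: 5.3
position: [0.4808, 0.2514, 0.0184]
force: [8.3, 0.6, -5.2]
grasp_force: 4.8
position: [0.475, 0.2506, 0.0482]
force: [1.0, -0.7, 0.4]
grasp_force: 0.0
position: [0.4419, 0.1951, 0.1242]
force: [0.4, -0.2, 0.0]
grasp_force: 0.0
27.95
```

View pics/w7v.png

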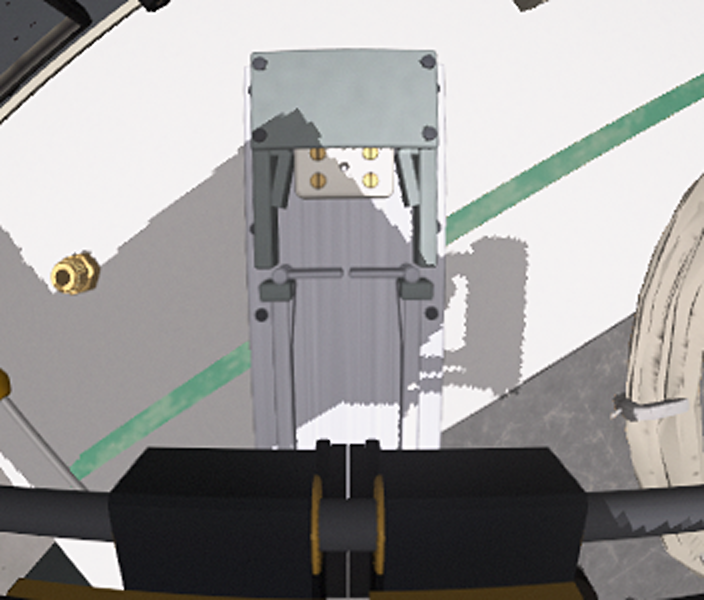

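The gate is shut (leaves in line at row 271). The block is in the nest under the hood's front edge, with its rear edge at row 197, and the gland is in place. I'll check the depth in numbers before handing in.

Run:
```python
from h import *
s=bot.read_state(); R=s["tcp_rot"];p=s["position"]
def T(c,z): return ((onz("wrist",np.array(c,float)/2+[80,0],z)-p)@R*1000)[:,:2].round(1).tolist()
print("rear top edge",T([[300,196],[393,197]],.025),"gate",T([[282,272],[411,272]],.029),"hood front",T([[252,147],[437,147]],.034),"hood back",T([[252,52],[436,52]],.034),"hole",T([[344,166]],.025))
```

```text
rear top edge [[83.9, -19.4], [83.4, 19.7]] gate [[51.8, -27.0], [51.8, 27.2]] hood front [[104.5, -38.3], [104.3, 36.9]] hood back [[145.7, -38.6], [145.5, 36.8]] hole [[96.6, -0.9]]
```

```bash
python3 -c "
from rig import workorder; print(workorder.hand_in())"
```

```text
the job is handed in; nothing more can be done
None
```

I handed the job in at about 28 s: the block was pressed against the contact plate at about 10.5 N for over a second and now stays in the nest with the gate shut behind it. On the way out the fingers briefly caught sideways at about 8 N, probably on a gate leaf; the tape roll, gland and cup were never touched.

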